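# Uncap an absorber canister and slide it home in its dock

## Robot

A 6-joint arm with a two-finger parallel gripper is mounted at the origin on the work surface. World frame = base frame: x ahead of the robot, y to its left, z up, the work surface at z = 0. Lengths are in m, angles in rad, forces in N, time in s.
With the tool pointing down it reaches from about 0.35 to 0.775 m from the base axis. Payload 5.5 kg.
Tool frame: the origin (TCP) lies between the finger pads; the fingertips stand 19 mm ahead of it and the grasp point (between the pads) is the TCP; z points along the fingers, y is the line along which they close (so a half turn about z gives the same grasp; the last joint's range is limited). The gripper opens to 85 mm and grips with 20 to 120 N. Pads are 22 mm wide; open, the fingers measure 114 mm over their backs; the gripper's body (76 mm by 85 mm) begins 54 mm behind the grasp point. The pads swing forward as they close: fully open they stand 13 mm farther back than shut.
Start: joints at [-1.44, 0.313, 0.046, 1.304, 0, 1.431], TCP at [0.154, -0.554, 0.25] pointing down, gripper open.
Joint ranges: [-2.76, 2.76], [-0.86, 1.69], [-1.03, 1.26], [-2.2, 2.34], [-1.47, 1.5], [-3.14, 3.14]. Speed limits (rad/s): [2.57, 2.57, 3.14, 3.14, 3.14, 3.14].

## Interface

Orientations are given as a unit quaternion [w, x, y, z].
In Python, from workcell import env gives the robot as it stands.
- The arm moves only by the shell command python3 -m pendant 'ROWS' [FORCE]. ROWS is JSON, a list of rows, each an object with "travel": the shift along the tool's x, y, z scaled (see below), a list of three; "rot": the turn, a rotation vector about the tool's x, y, z scaled (see below), a list of three; "fingers": the opening, from -1 (shut) to 1 (fully open). In form: [{"travel": [dx, dy, dz], "rot": [wx, wy, wz], "fingers": fingers}, ...]. A call has 1 to 10 rows; each row is the pose to reach, as a shift and turn from the pose commanded when the call began, along the tool's axes at that moment; what a row does not reach only later rows make up. The controller multiplies each number of a shift by 0.12 m and each number of a turn by 60 degrees. A row lasts 1/10 s, in which the tool goes at most 50 mm and 8.59 degrees, less where a joint would pass 70% of its speed; a pose out of reach is approached as far as the arm can. A call with a number of a shift or a turn outside -1 to 1 is refused whole. A call with a gripper value outside its range is refused whole. The fingers move at their own pace and stop on an object; FORCE is the grip in N (left out, the last holds). Time passes only in rows, so rows that repeat a pose let the fingers close. It gives the time, the measured TCP pose, the force, the opening and the grip force at its end, in the units of the state.
- env.get_state(): the state, without advancing time (a new reading comes with each control period).
- env.read_camera(name): name is "scene" or "top" or "wrist"; returns (picture, depth): 400x640x3 uint8, blue, green, red; 400x640 float32, m along the optical axis (not along the pixel's ray), 0 where there is no reading.
- env.camera_model(name): a dict with "fovy" (degrees; the focal length in pixels is half the picture's height over the tangent of half this angle, whatever the lens; pixels are square), "cx", "cy" (the principal point, pixels), "rvec" (rotation vector, rad) and "tvec" (3), from world to camera coordinates, as OpenCV has them; the wrist camera has in their place "T_tool_cam" (4x4, takes a point from camera to tool coordinates, whose origin is the TCP and whose axes are the flange's). Camera axes: x right, y down, z forward; pixel columns grow to the right and rows downward; lengths in m; the calibration is good to about 2 mm. A picture is of the moment at which its call begins: read the wrist's pose just before it. camera_model takes no time and is no camera call.
- env.hand_in(): hands the job in; it is judged then, once.
Trained networks look in the newest picture that a camera, given by its name, has taken for a name from the list of things; names that differ only in an ending like _2 or _b are one class to them, and where a whole thing is asked for, a point or a joint stands for the part that bears it (a point fixed in the world has none). Each returns a list of dicts, best first, with "conf" (0 to 1); they miss things now and then, are a little off and sometimes report something else, mostly with a low value. They report only what shows in the picture. A call takes as long as a camera call. They do not tell look-alikes from the thing itself.
- env.outline_of(camera, target): "mask" (400x640 bool, what is visible of it) and "xy" ([column, row] in pixels, amid what is visible of it).
The state is a dict: "clock": time; "joint_pos": joint angles; "qvel": joint speeds; "tau": joint torques, N m; "tcp_pos": TCP position; "orientation": TCP orientation; "wrist_force": force on the tool from outside, world axes, zero at the start; "ft_torque": the same for the moment, N m; "finger_gap": finger opening in m; "grip_force": force on a finger pad.
Only numpy, scipy, OpenCV 4.12 (cv2) and the standard library are available. Lean on these libraries where they do the work, as an engineer would, in place of code of your own. Each camera call takes 0.05 s, during which the arm holds its last target. There are 200 camera calls.

## Task

Lift the loose cap off the absorber canister and lay it in the shallow tray. Then slide the canister across the worktop, always standing and never lifted, through the open mouth of the dock's ring until it is fully home against the back of the ring. Leave the vial, the connector and the steel bowl where they are.

Things in the scene. Friction and masses are not known exactly. Their poses are not given: they have to be found in the camera images.
- canister: Upright grey plastic drum with black end bands, 92 mm in diameter and 80 mm tall (too wide to grasp), about 0.6 kg, standing on the worktop. In the middle of its flat top is a black neck 40 mm in diameter and 10 mm tall, hidden under the cap at first. Origin: centre of the underside; z up along its axis.
- cap: Loose white round cap, 60 mm in diameter, 18 mm tall, resting on the canister's flat top around its neck (underside 80 mm above the worktop); not screwed. On it a straight grip bar, 44 mm long along the cap's x, 12 mm thick along its y, from 18 to 42 mm above the underside. Origin: centre of the underside; z up.
- dock: Fixed aluminium ring standing on the worktop, no floor, 96 mm inside, wall 8 mm thick, 35 mm high. Closed on +x; on -x it is open, flaring from x = -12 mm to a mouth 125 mm wide at x = -43 mm. A black block (120 mm wide, x = 58 to 108 mm, up to 105 mm high) stands behind. Origin: ring centre at worktop level; -x points out of the mouth. Home: canister origin here or up to 2 mm to +x.
- tray: Fixed shallow aluminium tray, 130 mm (its x) by 170 mm (its y), 25 mm high, walls and floor 4 mm thick. Origin: centre of its underside on the worktop.
- vial: Bystander: small vial with a metal cap, 30 mm in diameter, 55 mm tall, standing. Origin: centre of underside.
- connector: Bystander: clear plastic tee connector, 70 mm long along x, 24 mm wide, with a stub up to 50 mm high. Origin: centre of underside.
- bowl: Bystander: steel bowl, 100 mm in diameter, 45 mm high. Origin: centre of underside.
Mind the look-alikes: they are no part of the job. Leave any blue or purple look-alike of the canister alone.

How it is judged:
By the outcome, as a careful person would: the job done as asked, in the order asked, and still so for the second after the job is handed in, with the robot touching nothing.
It also fails if it takes over 59 s, if anything falls off the work surface, if the arm or the gripper's body presses on something with over 40 N, if the wrist force passes 120 N, or if a joint passes its speed limit or range.

## Working session

There is one attempt and no reset: what is moved stays moved. The work goes in short steps, Python scripts to look and compute and a shell command to move; the robot and the scene stay as the last step left them, time stands still between calls to the robot, and variables do not carry over. Pictures are saved under pics/ and viewed, at most 10 in all, crops included, and the job is handed in when it is done.

```bash
ls; mkdir -p pics; cat > h.py <<'E'
import numpy as np, cv2
from workcell import env
from scipy.spatial.transform import Rotation as R
def cam(n):
    m=env.camera_model(n); f=200/np.tan(np.radians(m["fovy"])/2)
    if "rvec" in m:
        Rm=cv2.Rodrigues(np.array(m["rvec"],float))[0]; t=np.array(m["tvec"],float).ravel()
        return f,m["cx"],m["cy"],Rm.T,-Rm.T@t
    s=env.get_state(); T=np.array(m["T_tool_cam"]); q=s["orientation"]
    Rt=R.from_quat([q[1],q[2],q[3],q[0]]).as_matrix()
    return f,m["cx"],m["cy"],Rt@T[:3,:3],Rt@T[:3,3]+np.array(s["tcp_pos"])
def cloud(c,depth):
    f,cx,cy,A,o=c; v,u=np.mgrid[:400,:640]
    P=np.stack([(u-cx)/f*depth,(v-cy)/f*depth,depth],-1)
    W=P@A.T+o; W[depth<=0]=np.nan
    return W
E
python3 - <<'E'
from h import *
print(env.get_state())
for n in ["scene","top"]:
    c=cam(n); print(n,env.camera_model(n))
    im,d=env.read_camera(n); cv2.imwrite(f"pics/{n}0.png",im); W=cloud(c,d); np.save(f"{n}0.npy",W)
    for t in "canister cap dock tray vial connector bowl".split():
        for o in env.outline_of(n,t):
            p=W[o["mask"]]; p=p[~np.isnan(p[:,0])]
            print(n,t,round(o["conf"],2),np.round(o["xy"]),o["mask"].sum(),np.round(np.median(p,0),3) if len(p) else None, np.round(np.percentile(p,[2,98],axis=0),3).tolist() if len(p) else None)
E
```

```text
pics
{'clock': 0.0, 'joint_pos': array([-1.43962090e+00,  3.14012666e-01,  4.49679077e-02,  1.30358597e+00,
       -2.61194587e-05,  1.43118229e+00]), 'qvel': array([-4.06793172e-05,  5.42062281e-05, -1.90474101e-03, -1.19183728e-03,
        1.29111002e-03, -1.51189368e-03]), 'tau': array([ 2.83234685e-04, -4.80629110e+01,  2.98531008e+01,  1.94560160e-02,
       -2.48688120e-04, -5.31401952e-06]), 'tcp_pos': array([ 0.15372083, -0.5535763 ,  0.24939733]), 'orientation': array([-9.17245217e-04,  9.90847708e-01,  1.34981398e-01, -9.18967885e-06]), 'wrist_force': array([-0.599722  ,  0.24937404, -0.42232721]), 'ft_torque': array([0.00934934, 0.01614624, 0.01649151]), 'grip_force': 0.0, 'finger_gap': 0.08549776496185145}
scene {'fovy': 54.1685352271592, 'cx': 317.27027321831747, 'cy': 200.7362053887643, 'rvec': array([ 2.00877943,  1.06919845, -0.4949337 ]), 'tvec': array([-0.32158839, -0.24625105,  1.27796956])}
scene canister 0.91 [253. 226.] 1486 [ 0.561 -0.165  0.058] [[0.499, -0.189, 0.004], [0.574, -0.107, 0.082]]
scene canister 0.64 [289. 257.] 2544 [ 0.683 -0.147  0.078] [[0.623
[... 1479 characters left out ...]
top cap 0.57 [350. 226.] 422 [ 0.527 -0.141  0.1  ] [[0.502, -0.169, 0.088], [0.553, -0.116, 0.125]]
top dock 0.64 [177. 217.] 1932 [0.545 0.31  0.072] [[0.468, 0.211, -0.0], [0.604, 0.379, 0.107]]
top tray 0.7 [416. 232.] 2976 [ 0.512 -0.342  0.005] [[0.438, -0.426, 0.0], [0.585, -0.253, 0.027]]
top vial 0.42 [342. 140.] 110 [ 0.761 -0.128  0.035] [[0.751, -0.144, 0.01], [0.776, -0.116, 0.058]]
top vial 0.17 [418. 231.] 2970 [ 0.512 -0.341  0.005] [[0.44, -0.427, 0.001], [0.585, -0.252, 0.027]]
top connector 0.76 [261. 131.] 240 [0.793 0.1   0.024] [[0.784, 0.071, 0.0], [0.814, 0.134, 0.053]]
top bowl 0.79 [401. 147.] 974 [ 0.75  -0.305  0.021] [[0.7, -0.342, 0.002], [0.789, -0.253, 0.048]]
```

View pics/scene0.png

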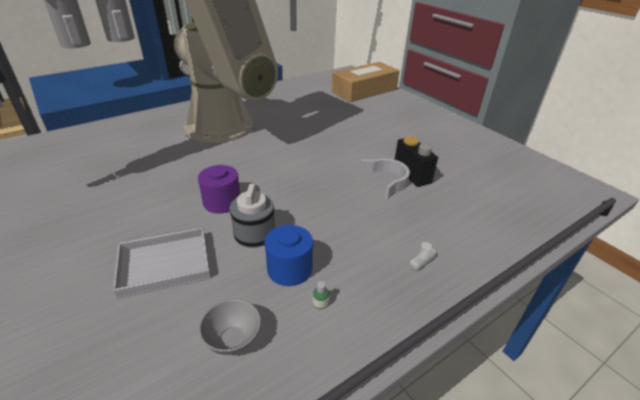

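View pics/top0.png

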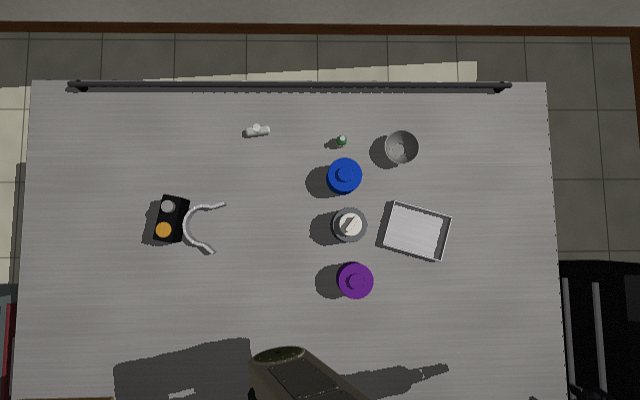

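```bash
python3 - <<'E'
from h import *
im=cv2.imread("pics/scene0.png"); cv2.imwrite("pics/crop0.png",cv2.resize(im[150:310,180:340],None,fx=3.7,fy=3.7,interpolation=cv2.INTER_CUBIC))
for n in ["top0","scene0"]:
    W=np.load(n+".npy").reshape(-1,3)
    W=W[~np.isnan(W[:,0])]
    def box(x0,x1,y0,y1,z0,z1): return W[(W[:,0]>x0)&(W[:,0]<x1)&(W[:,1]>y0)&(W[:,1]<y1)&(W[:,2]>z0)&(W[:,2]<z1)]
    def circ(P):
        c=cv2.minEnclosingCircle((P[:,:2]*1000).astype(np.float32)); return np.round(c[0],1),round(c[1],1),len(P)
    print(n,"can top",circ(box(.47,.6,-.22,-.07,.074,.087)),"cap",circ(box(.47,.6,-.22,-.07,.092,.105)))
    b=box(.47,.6,-.22,-.07,.117,.13); print("bar",cv2.minAreaRect((b[:,:2]*1000).astype(np.float32)),len(b))
    print("near",circ(box(.32,.45,-.22,-.1,.074,.1)),"far",circ(box(.6,.72,-.2,-.07,.074,.1)))
    b=box(.42,.7,.15,.45,.095,.112); print("block",cv2.minAreaRect((b[:,:2]*1000).astype(np.float32)),len(b))
    b=box(.42,.7,.15,.45,.029,.041); print("ring pts",len(b)); np.save("ring_"+n,b)
    b=box(.4,.62,-.46,-.22,.02,.03); print("tray",cv2.minAreaRect((b[:,:2]*1000).astype(np.float32)),len(b))
E
```

```text
top0 can top (array([ 528.2, -143.1]), 46.0, 545) cap (array([ 528.8, -143.6]), 30.0, 323)
bar ((528.9028930664062, -143.5777587890625), (11.71512508392334, 44.22465133666992), 52.68144226074219) 86
near (array([ 382.5, -156.8]), 46.3, 1008) far (array([ 661.1, -133.2]), 46.3, 937)
block ((547.0894165039062, 328.8124084472656), (36.0770263671875, 93.46617889404297), 81.20647430419922) 193
ring pts 385
tray ((511.92529296875, -338.4114074707031), (171.4203643798828, 130.32110595703125), 73.36997985839844) 348
scene0 can top (array([ 528.4, -144.3]), 46.6, 555) cap (array([ 528.2, -144.2]), 30.7, 357)
bar ((530.2368774414062, -144.68316650390625), (11.505941390991211, 41.918983459472656), 51.54869842529297) 87
near (array([ 383.2, -157.9]), 47.4, 762) far (array([ 660.9, -134.1]), 46.7, 1368)
block ((552.0191650390625, 331.1585693359375), (29.22309112548828, 88.22391510009766), 68.02465057373047) 106
ring pts 438
tray ((511.0701599121094, -338.4613952636719), (170.25146484375, 133.5524139404297), 73.50070190429688) 763
```

View pics/crop0.png

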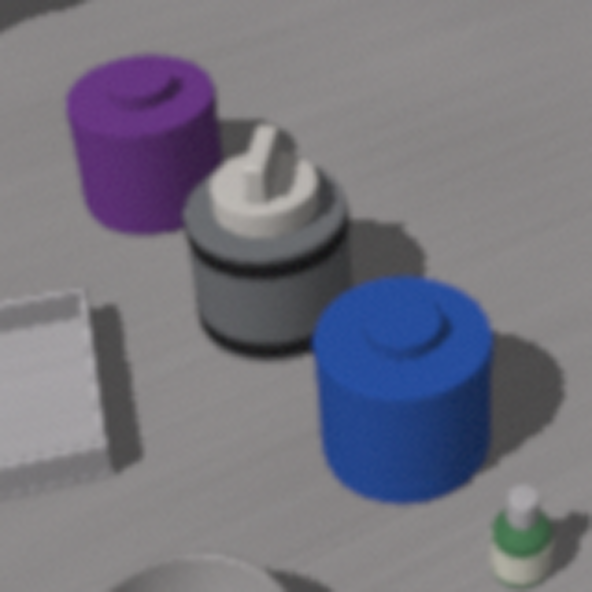

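The candidates in scene are purple at (218,188), grey with the white barred cap at (253,226), and blue at (289,257). The close crop confirms the grey one with black bands is the canister. The tray is at (163,264), and the dock at (385,175) with its mouth facing the canister side.

```bash
python3 - <<'E'
from h import *
from scipy.optimize import least_squares
def seg(p,a,b):
    t=np.clip(((p-a)@(b-a))/((b-a)@(b-a)),0,1); return np.linalg.norm(p-a-t[:,None]*(b-a),axis=1)
def res(v,P):
    c,s=np.cos(v[2]),np.sin(v[2]); q=(P-v[:2])@np.array([[c,-s],[s,c]])
    r0=np.hypot(12,50.6); arc=np.abs(np.linalg.norm(q,axis=1)-52); arc[q[:,0]<-12]=99
    d=np.minimum(arc,np.minimum(*[seg(q,np.array([-12,k*50.6]),np.array([-43,k*66.])) for k in(1,-1)]))
    return np.minimum(np.maximum(d-3.5,0)+.2*d,12)
for n in ["top0","scene0"]:
    P=np.load(f"ring_{n}.npy")[:,:2]*1000
    best=min((least_squares(res,[550,275,a],args=(P,),loss="soft_l1",diff_step=1e-4) for a in np.radians([50,70,90,110,130])),key=lambda r:r.cost)
    print(n,best.x[:2],np.degrees(best.x[2]),best.cost,P.min(0),P.max(0))
W=np.load("top0.npy").reshape(-1,3);W=W[(W[:,2]>.117)&(W[:,2]<.13)&(abs(W[:,0]-.529)<.04)&(abs(W[:,1]+.143)<.04)][:,:2]
l,v=np.linalg.eigh(np.cov(W.T));print("bar dir",np.degrees(np.arctan2(*v[::-1,1])))
s=env.get_state();q=s["orientation"];M=R.from_quat([q[1],q[2],q[3],q[0]]).as_matrix();print(M.round(3))
tgt=np.array([.5286,-.1438,.20]);print("travel units",M.T@(tgt-s["tcp_pos"])/.12)
print("tool x yaw",np.degrees(np.arctan2(M[1,0],M[0,0])))
E
```

```text
top0 [532.94521312 249.29176114] 78.43346551516458 580.662509682823 [455.01386537 192.36997308] [600.83800507 316.03176869]
scene0 [534.02075213 250.16543094] 78.00665904597805 1526.099880336571 [456.7567597 192.0044906] [612.02444043 340.58393211]
bar dir 143.14777876072938
[[ 0.964  0.267  0.   ]
 [ 0.267 -0.964 -0.   ]
 [-0.     0.    -1.   ]]
travel units [ 3.92410408 -2.45916298  0.41905611]
tool x yaw 15.514771918829378
```

```bash
cat >> h.py <<'E'
def go(x,y,z,yaw=None):
    s=env.get_state();q=s["orientation"];M=R.from_quat([q[1],q[2],q[3],q[0]]).as_matrix()
    y0=np.degrees(np.arctan2(M[1,0],M[0,0]))
    print("units",np.round(M.T@(np.array([x,y,z])-s["tcp_pos"])/.12,4),"yaw",y0.round(2),"rotz",None if yaw is None else round(-((yaw-y0+180)%360-180)/60,4),
     "tcp",s["tcp_pos"].round(4),"F",s["wrist_force"].round(1),"gap",round(s["finger_gap"],4),"grip",round(s["grip_force"],1),"j",s["joint_pos"].round(2),"t",round(s["clock"],2))
E
python3 -m pendant '[{"travel":[1,-0.63,0],"rot":[0,0,-0.7],"fingers":1},{"travel":[1,-0.63,0],"rot":[0,0,-0.7],"fingers":1},{"travel":[1,-0.63,0],"rot":[0,0,-0.7],"fingers":1},{"travel":[1,-0.63,0],"rot":[0,0,-0.7],"fingers":1},{"travel":[1,-0.63,0],"rot":[0,0,-0.7],"fingers":1},{"travel":[1,-0.63,0],"rot":[0,0,-0.7],"fingers":1}]'
python3 -c "from h import *; go(.5286,-.1438,.2,143.1)"
```

```text
clock: 1.4
tcp_pos: [0.2496, -0.4488, 0.2506]
orientation: [0.0, 0.876, 0.482, -0.0]
wrist_force: [-0.3, -0.5, 0.1]
finger_gap: 0.0854
grip_force: 0.0
units [3.3917 0.6005 0.4202] yaw 57.59 rotz -1.4251 tcp [ 0.2496 -0.4488  0.2506] F [-0.3 -0.5  0.1] gap 0.0854 grip 0.0 j [-1.22  0.19 -0.11  1.27 -0.    0.92] t 1.4
```

```bash
python3 -m pendant '[{"travel":[1,0.18,0],"rot":[0,0,-0.72],"fingers":1},{"travel":[1,0.18,0],"rot":[0,0,-0.72],"fingers":1},{"travel":[1,0.18,0],"rot":[0,0,-0.72],"fingers":1},{"travel":[1,0.18,0],"rot":[0,0,-0.72],"fingers":1},{"travel":[1,0.18,0],"rot":[0,0,-0.72],"fingers":1},{"travel":[1,0.18,0],"rot":[0,0,-0.72],"fingers":1}]' >/dev/null
python3 -c "from h import *; go(.5286,-.1438,.2,143.1)"
```

```text
units [1.4663 1.9411 0.4193] yaw 100.59 rotz -0.7085 tcp [ 0.332  -0.3595  0.2503] F [ 0.7 -0.  -0.6] gap 0.0856 grip 0.0 j [-0.99  0.15 -0.17  1.26 -0.    0.4 ] t 2.0
```

```bash
python3 -m pendant '[{"travel":[0.74,0.98,0],"rot":[0,0,0],"fingers":1},{"travel":[0.74,0.98,0],"rot":[0,0,0],"fingers":1},{"travel":[0.74,0.98,0],"rot":[0,0,0],"fingers":1},{"travel":[0.74,0.98,0],"rot":[0,0,0],"fingers":1}]' >/dev/null
python3 -m pendant '[{"travel":[0.73,0.96,0.4],"rot":[0,0,-0.71],"fingers":1},{"travel":[0.73,0.96,0.4],"rot":[0,0,-0.71],"fingers":1},{"travel":[0.73,0.96,0.4],"rot":[0,0,-0.71],"fingers":1},{"travel":[0.73,0.96,0.4],"rot":[0,0,-0.71],"fingers":1},{"travel":[0.73,0.96,0.4],"rot":[0,0,-0.71],"fingers":1},{"travel":[0.73,0.96,0.4],"rot":[0,0,-0.71],"fingers":1},{"travel":[0.73,0.96,0.4],"rot":[0,0,-0.71],"fingers":1}]' >/dev/null
python3 - <<'E'
from h import *
go(.5286,-.1438,.121,143.1)
c=cam("wrist"); im,d=env.read_camera("wrist"); cv2.imwrite("pics/w1.png",im); W=cloud(c,d).reshape(-1,3)
B=W[(W[:,2]>.117)&(W[:,2]<.13)&(abs(W[:,0]-.529)<.04)&(abs(W[:,1]+.143)<.04)]
print(len(B),B.mean(0) if len(B) else 0)
print(cv2.minAreaRect((B[:,:2]*1000).astype(np.float32)) if len(B) else 0)
E
```

```text
units [-0.0068  0.0043  0.6771] yaw 142.9 rotz -0.0033 tcp [ 0.5277 -0.1437  0.2023] F [ 0.  -0.4 -0.2] gap 0.0847 grip 0.0 j [-0.41  0.28 -0.12  1.17 -0.    0.23] t 3.1
1221 [ 0.52623219 -0.14439058  0.12091273]
((527.3297119140625, -145.0680694580078), (11.623942375183105, 44.11274719238281), 52.34007263183594)
```

View pics/w1.png

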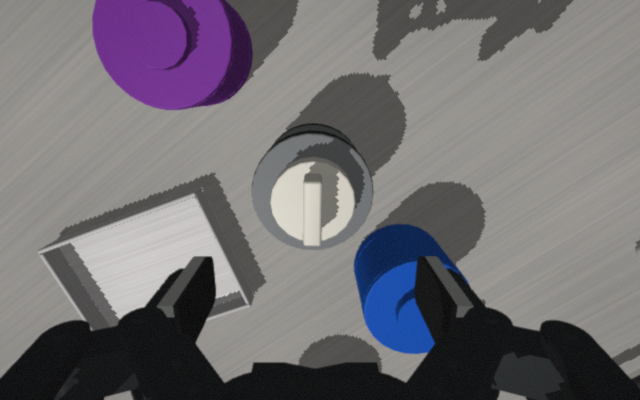

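```bash
python3 -m pendant '[{"travel":[-0.005,0.002,0.35],"rot":[0,0,0],"fingers":1},{"travel":[-0.005,0.002,0.6],"rot":[0,0,0],"fingers":1},{"travel":[-0.005,0.002,0.68],"rot":[0,0,0],"fingers":1},{"travel":[-0.005,0.002,0.68],"rot":[0,0,0],"fingers":1},{"travel":[-0.005,0.002,0.68],"rot":[0,0,0],"fingers":1}]'
python3 -m pendant '[{"travel":[0,0,0],"rot":[0,0,0],"fingers":-1},{"travel":[0,0,0],"rot":[0,0,0],"fingers":-1},{"travel":[0,0,0],"rot":[0,0,0],"fingers":-1},{"travel":[0,0,0],"rot":[0,0,0],"fingers":-1},{"travel":[0,0,0],"rot":[0,0,0],"fingers":-1},{"travel":[0,0,0],"rot":[0,0,0],"fingers":-1},{"travel":[0,0,0],"rot":[0,0,0],"fingers":-1},{"travel":[0,0,0],"rot":[0,0,0],"fingers":-1}]' 30
```

```text
clock: 3.65
tcp_pos: [0.5291, -0.1437, 0.122]
orientation: [0.001, 0.315, 0.949, -0.0]
wrist_force: [0.4, 0.3, 0.4]
finger_gap: 0.0853
grip_force: 0.0
clock: 4.45
tcp_pos: [0.5283, -0.1435, 0.1209]
orientation: [0.0, 0.315, 0.949, -0.0]
wrist_force: [-2.2, -3.5, 3.6]
finger_gap: 0.0113
grip_force: 32.9
```

```bash
python3 -m pendant '[{"travel":[0,0,-0.2],"rot":[0,0,0],"fingers":-1},{"travel":[0,0,-0.5],"rot":[0,0,0],"fingers":-1},{"travel":[0,0,-0.6],"rot":[0,0,0],"fingers":-1},{"travel":[0,0,-0.6],"rot":[0,0,0],"fingers":-1}]'
python3 - <<'E'
from h import *
go(.5115,-.3384,.194)
W={}
for n in ["top"]:
    im,d=env.read_camera(n); W=cloud(cam(n),d).reshape(-1,3); cv2.imwrite("pics/t2.png",im[150:310,280:460])
    b=W[(abs(W[:,0]-.5285)<.06)&(abs(W[:,1]+.144)<.06)&(W[:,2]>.074)&(W[:,2]<.087)]
    print(len(b),cv2.minEnclosingCircle((b[:,:2]*1000).astype(np.float32)))
E
```

```text
clock: 4.85
tcp_pos: [0.53, -0.1433, 0.1945]
orientation: [0.002, 0.315, 0.949, 0.0]
wrist_force: [-0.0, -0.6, -0.5]
finger_gap: 0.0112
grip_force: 32.4
units [-0.8472 -1.3958  0.0054] yaw 143.33 rotz None tcp [ 0.53   -0.1433  0.1945] F [-0.  -0.6 -0.5] gap 0.0112 grip 32.4 j [-0.41  0.28 -0.13  1.15  0.    0.23] t 4.85
223 ((521.7481079101562, -118.70352172851562), 35.99762725830078)
```

```bash
python3 -m pendant '[{"travel":[-0.42,-0.7,0],"rot":[0,0,0],"fingers":-1},{"travel":[-0.42,-0.7,0],"rot":[0,0,0],"fingers":-1},{"travel":[-0.42,-0.7,0],"rot":[0,0,0],"fingers":-1}]' >/dev/null
python3 -m pendant '[{"travel":[-0.42,-0.7,0],"rot":[0,0,0],"fingers":-1},{"travel":[-0.42,-0.7,0],"rot":[0,0,0],"fingers":-1},{"travel":[-0.42,-0.7,0.2],"rot":[0,0,0],"fingers":-1},{"travel":[-0.42,-0.7,0.2],"rot":[0,0,0],"fingers":-1},{"travel":[-0.42,-0.7,0.2],"rot":[0,0,0],"fingers":-1}]' >/dev/null
python3 -c "from h import *; go(.5115,-.3384,.047)"
```

```text
units [-0.0397  0.0038  0.9978] yaw 143.33 rotz None tcp [ 0.5078 -0.3363  0.1668] F [0.  0.5 0.4] gap 0.0113 grip 32.3 j [-0.72  0.42 -0.01  1.15  0.   -0.08] t 5.7
```

```bash
python3 -m pendant '[{"travel":[-0.03,0,0.3],"rot":[0,0,0],"fingers":-1},{"travel":[-0.03,0,0.6],"rot":[0,0,0],"fingers":-1},{"travel":[-0.03,0,0.8],"rot":[0,0,0],"fingers":-1},{"travel":[-0.03,0,0.9],"rot":[0,0,0],"fingers":-1},{"travel":[-0.03,0,0.96],"rot":[0,0,0],"fingers":-1},{"travel":[-0.03,0,0.98],"rot":[0,0,0],"fingers":-1},{"travel":[-0.03,0,0.99],"rot":[0,0,0],"fingers":-1},{"travel":[-0.03,0,0.99],"rot":[0,0,0],"fingers":-1}]'
```

```text
clock: 6.5
tcp_pos: [0.5125, -0.3407, 0.0511]
orientation: [0.001, 0.315, 0.949, -0.0]
wrist_force: [-0.4, -0.6, -0.7]
finger_gap: 0.0112
grip_force: 32.3
```

```bash
python3 -m pendant '[{"travel":[0,0,0.02],"rot":[0,0,0],"fingers":-1},{"travel":[0,0,0.035],"rot":[0,0,0],"fingers":-1},{"travel":[0,0,0.035],"rot":[0,0,0],"fingers":-1}]'
```

```text
clock: 6.8
tcp_pos: [0.5117, -0.3402, 0.0457]
orientation: [-0.0, 0.315, 0.949, -0.0]
wrist_force: [-0.3, -0.4, -0.4]
finger_gap: 0.0111
grip_force: 32.3
```

```bash
python3 -m pendant '[{"travel":[0,0,0],"rot":[0,0,0],"fingers":1},{"travel":[0,0,0],"rot":[0,0,0],"fingers":1},{"travel":[0,0,0],"rot":[0,0,0],"fingers":1},{"travel":[0,0,0],"rot":[0,0,0],"fingers":1},{"travel":[0,0,0],"rot":[0,0,0],"fingers":1},{"travel":[0,0,0],"rot":[0,0,0],"fingers":1},{"travel":[0,0,0],"rot":[0,0,0],"fingers":1}]'
python3 -m pendant '[{"travel":[0,0,-0.2],"rot":[0,0,0],"fingers":1},{"travel":[0,0,-0.5],"rot":[0,0,0],"fingers":1},{"travel":[0,0,-1],"rot":[0,0,0],"fingers":1},{"travel":[0,0,-1],"rot":[0,0,0],"fingers":1},{"travel":[0,0,-1],"rot":[0,0,0],"fingers":1}]'
python3 - <<'E'
from h import *
im,d=env.read_camera("scene"); cv2.imwrite("pics/s3.png",cv2.resize(im[150:310,100:340],None,fx=3,fy=3)); W=cloud(cam("scene"),d).reshape(-1,3)
go(.5285,-.1436,.15,168)
for z0,z1,k in((.074,.0845,"top"),(.0865,.095,"neck")):
    b=W[(abs(W[:,0]-.5285)<.06)&(abs(W[:,1]+.144)<.06)&(W[:,2]>z0)&(W[:,2]<z1)]
    print(k,len(b),cv2.minEnclosingCircle((b[:,:2]*1000).astype(np.float32)))
E
```

```text
clock: 7.5
tcp_pos: [0.5118, -0.3402, 0.0457]
orientation: [0.0, 0.315, 0.949, -0.0]
wrist_force: [0.4, 0.8, 0.4]
finger_gap: 0.0852
grip_force: 0.0
clock: 8.0
tcp_pos: [0.5132, -0.3414, 0.1686]
orientation: [0.003, 0.315, 0.949, -0.001]
wrist_force: [-0.5, 0.4, -0.2]
finger_gap: 0.0856
grip_force: 0.0
units [0.8715 1.3971 0.1341] yaw 143.32 rotz -0.4114 tcp [ 0.5122 -0.3405  0.1663] F [ 0.5 -0.6 -0.8] gap 0.0854 grip 0.0 j [-0.72  0.42 -0.    1.14 -0.   -0.08] t 8.05
top 804 ((528.162353515625, -143.22235107421875), 47.27045822143555)
neck 193 ((527.38818359375, -145.19932556152344), 20.81058120727539)
```

View pics/s3.png

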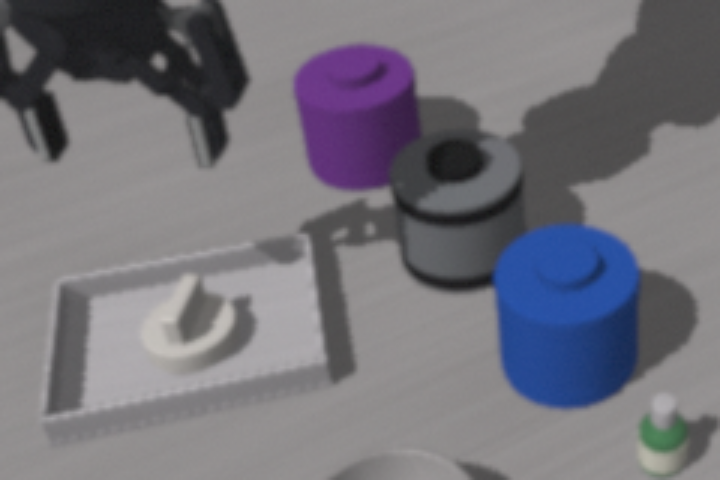

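The cap lies upright in the tray at crop (190,320). The canister has not moved and its neck is bare at crop (455,160). Next I grip the neck.

```bash
python3 -m pendant '[{"travel":[0.44,0.7,0],"rot":[0,0,-0.2],"fingers":0.3},{"travel":[0.44,0.7,0],"rot":[0,0,-0.2],"fingers":0.3},{"travel":[0.44,0.7,0],"rot":[0,0,-0.2],"fingers":0.3},{"travel":[0.44,0.7,0],"rot":[0,0,-0.2],"fingers":0.3}]' >/dev/null
python3 -c "from h import *; go(.5282,-.144,.125,168.3)"
```

```text
units [0.2589 0.7567 0.3235] yaw 155.42 rotz -0.2146 tcp [ 0.5188 -0.2396  0.1637] F [0.2 0.4 0.4] gap 0.0552 grip 0.0 j [-0.57  0.35 -0.12  1.11 -0.   -0.14] t 8.45
```

```bash
python3 -m pendant '[{"travel":[0.26,0.757,0],"rot":[0,0,-0.215],"fingers":0.3},{"travel":[0.26,0.757,0],"rot":[0,0,-0.215],"fingers":0.3},{"travel":[0.26,0.757,0.32],"rot":[0,0,-0.215],"fingers":0.3},{"travel":[0.26,0.757,0.32],"rot":[0,0,-0.215],"fingers":0.3},{"travel":[0.26,0.757,0.32],"rot":[0,0,-0.215],"fingers":0.3},{"travel":[0.26,0.757,0.32],"rot":[0,0,-0.215],"fingers":0.3}]' >/dev/null
python3 -c "from h import *; go(.5282,-.144,.102,168.3)"
```

```text
units [0.0179 0.0246 0.216 ] yaw 168.09 rotz -0.0035 tcp [ 0.5297 -0.1473  0.1279] F [-0.1 -0.7 -0. ] gap 0.0552 grip 0.0 j [-0.42  0.33 -0.24  1.   -0.   -0.21] t 9.05
```

```bash
python3 -m pendant '[{"travel":[0.018,0.025,0.1],"rot":[0,0,0],"fingers":0.3},{"travel":[0.018,0.025,0.18],"rot":[0,0,0],"fingers":0.3},{"travel":[0.018,0.025,0.21],"rot":[0,0,0],"fingers":0.3},{"travel":[0.018,0.025,0.21],"rot":[0,0,0],"fingers":0.3},{"travel":[0.018,0.025,0.21],"rot":[0,0,0],"fingers":0.3}]' >/dev/null
python3 -c "from h import *; go(.5282,-.144,.102,168.3)"
python3 -m pendant '[{"travel":[0,0,0.008],"rot":[0,0,0],"fingers":0.3},{"travel":[0,0,0.016],"rot":[0,0,0],"fingers":0.3},{"travel":[0,0,0.016],"rot":[0,0,0],"fingers":0.3}]'
```

```text
units [-0.0069 -0.0124  0.0003] yaw 168.21 rotz -0.0015 tcp [ 0.5277 -0.1424  0.102 ] F [-0.4  0.8  0.2] gap 0.0556 grip 0.0 j [-0.41  0.35 -0.28  0.94 -0.   -0.2 ] t 9.55
clock: 9.85
tcp_pos: [0.5278, -0.1423, 0.1002]
orientation: [0.0, 0.103, 0.995, -0.0]
wrist_force: [-0.2, 0.3, -0.5]
finger_gap: 0.0556
grip_force: 0.0
```

```bash
python3 -m pendant '[{"travel":[0,0,0.012],"rot":[0,0,0],"fingers":0.1},{"travel":[0,0,0.012],"rot":[0,0,0],"fingers":0.1},{"travel":[0,0,0.012],"rot":[0,0,0],"fingers":0.02}]'
python3 -m pendant '[{"travel":[0,0,0],"rot":[0,0,0],"fingers":-0.3},{"travel":[0,0,0],"rot":[0,0,0],"fingers":-0.3},{"travel":[0,0,0],"rot":[0,0,0],"fingers":-0.3},{"travel":[0,0,0],"rot":[0,0,0],"fingers":-0.3},{"travel":[0,0,0],"rot":[0,0,0],"fingers":-0.3}]' 30
python3 - <<'E'
from h import *
im,d=env.read_camera("scene"); cv2.imwrite("pics/s4.png",cv2.resize(im[150:270,190:350],None,fx=4,fy=4,interpolation=cv2.INTER_CUBIC))
E
```

```text
clock: 10.15
tcp_pos: [0.5276, -0.1432, 0.0989]
orientation: [-0.0, 0.103, 0.995, -0.001]
wrist_force: [-0.9, -3.4, -0.3]
finger_gap: 0.0433
grip_force: 1.8
clock: 10.65
tcp_pos: [0.5279, -0.1439, 0.0994]
orientation: [0.0, 0.103, 0.995, -0.002]
wrist_force: [-2.3, -4.0, 3.0]
finger_gap: 0.0382
grip_force: 29.9
```

View pics/s4.png

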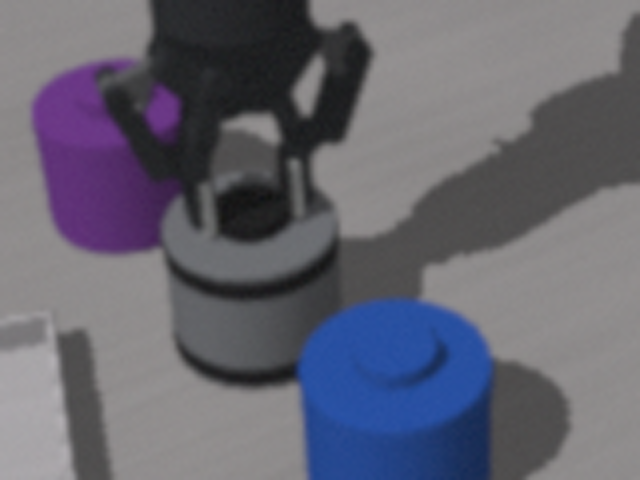

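```bash
python3 -m pendant '[{"travel":[0.015,0.05,0.004],"rot":[0,0,0],"fingers":-0.3},{"travel":[0.045,0.15,0.004],"rot":[0,0,0],"fingers":-0.3},{"travel":[0.075,0.25,0.004],"rot":[0,0,0],"fingers":-0.3},{"travel":[0.11,0.36,0.004],"rot":[0,0,0],"fingers":-0.3},{"travel":[0.14,0.47,0.004],"rot":[0,0,0],"fingers":-0.3},{"travel":[0.17,0.57,0.004],"rot":[0,0,0],"fingers":-0.3},{"travel":[0.2,0.67,0.004],"rot":[0,0,0],"fingers":-0.3},{"travel":[0.225,0.74,0.004],"rot":[0,0,0],"fingers":-0.3},{"travel":[0.24,0.8,0.004],"rot":[0,0,0],"fingers":-0.3},{"travel":[0.24,0.8,0.004],"rot":[0,0,0],"fingers":-0.3}]' 25
python3 - <<'E'
from h import *
go(.5333,.2496,.099,168.3)
im,d=env.read_camera("top"); W=cloud(cam("top"),d).reshape(-1,3);p=env.get_state()["tcp_pos"]
b=W[(abs(W[:,0]-p[0])<.06)&(abs(W[:,1]-p[1])<.06)&(W[:,2]>.072)&(W[:,2]<.0845)]
print(len(b),np.median(b[:,2]),cv2.minEnclosingCircle((b[:,:2]*1000).astype(np.float32)))
E
```

```text
clock: 11.7
tcp_pos: [0.5207, -0.0432, 0.0994]
orientation: [0.002, 0.103, 0.995, -0.001]
wrist_force: [1.2, -4.5, 2.9]
finger_gap: 0.0383
grip_force: 29.9
units [ 3.9490e-01  2.4098e+00 -2.4000e-03] yaw 168.23 rotz -0.0012 tcp [ 0.5207 -0.0432  0.0994] F [ 1.2 -4.5  2.9] gap 0.0383 grip 29.9 j [-0.24  0.31 -0.35  0.91 -0.   -0.03] t 11.7
0 nan ((0.0, 0.0), 0.0)
  return _methods._mean(a, axis=axis, dtype=dtype,
  ret = ret.dtype.type(ret / rcount)
```

```bash
python3 -m pendant '[{"travel":[0.015,0.05,0.004],"rot":[0,0,0],"fingers":-0.3},{"travel":[0.04,0.15,0.004],"rot":[0,0,0],"fingers":-0.3},{"travel":[0.07,0.25,0.004],"rot":[0,0,0],"fingers":-0.3},{"travel":[0.1,0.36,0.004],"rot":[0,0,0],"fingers":-0.3},{"travel":[0.13,0.47,0.004],"rot":[0,0,0],"fingers":-0.3},{"travel":[0.16,0.57,0.004],"rot":[0,0,0],"fingers":-0.3},{"travel":[0.18,0.65,0.004],"rot":[0,0,0],"fingers":-0.3},{"travel":[0.2,0.72,0.004],"rot":[0,0,0],"fingers":-0.3},{"travel":[0.21,0.75,0.004],"rot":[0,0,0],"fingers":-0.3},{"travel":[0.21,0.75,0.004],"rot":[0,0,0],"fingers":-0.3}]'
python3 -m pendant '[{"travel":[0.015,0.05,0],"rot":[0,0,0],"fingers":-0.3},{"travel":[0.04,0.15,0],"rot":[0,0,0],"fingers":-0.3},{"travel":[0.07,0.25,0],"rot":[0,0,0],"fingers":-0.3},{"travel":[0.1,0.36,0],"rot":[0,0,0],"fingers":-0.3},{"travel":[0.13,0.47,0],"rot":[0,0,0],"fingers":-0.3},{"travel":[0.16,0.57,0],"rot":[0,0,0],"fingers":-0.3},{"travel":[0.175,0.63,0],"rot":[0,0,0],"fingers":-0.3},{"travel":[0.185,0.67,0],"rot":[0,0,0],"fingers":-0.3},{"travel":[0.185,0.67,0],"rot":[0,0,0],"fingers":-0.3}]'
python3 - <<'E'
from h import *
go(.5333,.2496,.099,168.3)
im,d=env.read_camera("scene"); W=cloud(cam("scene"),d).reshape(-1,3);p=env.get_state()["tcp_pos"]
cv2.imwrite("pics/s5.png",cv2.resize(im[110:260,300:460],None,fx=4,fy=4,interpolation=cv2.INTER_CUBIC))
b=W[(abs(W[:,0]-p[0])<.06)&(abs(W[:,1]-p[1])<.06)&(W[:,2]>.072)&(W[:,2]<.0845)]
print(len(b),np.percentile(b[:,2],[10,50,90]),cv2.minEnclosingCircle((b[:,:2]*1000).astype(np.float32)))
E
```

```text
clock: 12.75
tcp_pos: [0.5153, 0.0485, 0.0997]
orientation: [0.003, 0.103, 0.995, -0.002]
wrist_force: [1.9, -10.1, 8.7]
finger_gap: 0.0383
grip_force: 30.5
clock: 13.65
tcp_pos: [0.5097, 0.1318, 0.0996]
orientation: [0.003, 0.103, 0.995, -0.002]
wrist_force: [2.3, -10.3, 11.0]
finger_gap: 0.0384
grip_force: 30.7
units [9.000e-03 1.001e+00 1.000e-03] yaw 168.14 rotz -0.0027 tcp [0.5097 0.1318 0.0996] F [  2.3 -10.3  11. ] gap 0.0384 grip 30.7 j [ 0.1   0.31 -0.34  0.91 -0.01  0.31] t 13.65
453 [0.07536699 0.08100281 0.08278465] ((511.8993225097656, 132.98068237304688), 47.997920989990234)
```

View pics/s5.png

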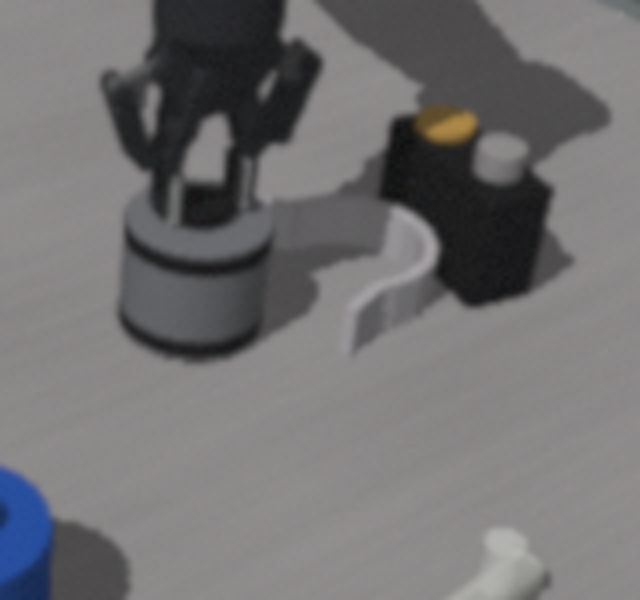

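```bash
python3 -m pendant '[{"travel":[0.003,0.05,0],"rot":[0,0,0],"fingers":-0.3},{"travel":[0.008,0.14,-0.003],"rot":[0,0,0],"fingers":-0.3},{"travel":[0.008,0.23,-0.003],"rot":[0,0,0],"fingers":-0.3},{"travel":[0.008,0.32,-0.003],"rot":[0,0,0],"fingers":-0.3},{"travel":[0.008,0.4,-0.003],"rot":[0,0,0],"fingers":-0.3},{"travel":[0.008,0.48,-0.003],"rot":[0,0,0],"fingers":-0.3},{"travel":[0.008,0.56,-0.003],"rot":[0,0,0],"fingers":-0.3},{"travel":[0.008,0.63,-0.003],"rot":[0,0,0],"fingers":-0.3},{"travel":[0.008,0.68,-0.003],"rot":[0,0,0],"fingers":-0.3},{"travel":[0.008,0.7,-0.003],"rot":[0,0,0],"fingers":-0.3}]'
python3 -c "from h import *; go(.5333,.2496,.0996,168.3)"
```

```text
clock: 14.7
tcp_pos: [0.5238, 0.2121, 0.0999]
orientation: [0.001, 0.104, 0.995, -0.005]
wrist_force: [-4.8, -20.0, 21.3]
finger_gap: 0.0383
grip_force: 32.0
units [-1.300e-02  3.224e-01 -3.000e-04] yaw 168.07 rotz -0.0039 tcp [0.5238 0.2121 0.0999] F [ -4.8 -20.   21.3] gap 0.0383 grip 32.0 j [ 0.25  0.38 -0.23  0.95 -0.01  0.46] t 14.7
```

```bash
python3 -m pendant '[{"travel":[0,0,-0.006],"rot":[0,0,0],"fingers":-0.3},{"travel":[0,0,-0.012],"rot":[0,0,0],"fingers":-0.3},{"travel":[0,0,-0.012],"rot":[0,0,0],"fingers":-0.3}]'
python3 -m pendant '[{"travel":[-0.006,0.03,0],"rot":[0,0,0],"fingers":-0.3},{"travel":[-0.01,0.06,0],"rot":[0,0,0],"fingers":-0.3},{"travel":[-0.01,0.1,0],"rot":[0,0,0],"fingers":-0.3},{"travel":[-0.01,0.1,0],"rot":[0,0,0],"fingers":-0.3}]'
python3 -c "from h import *; go(.5333,.2496,.0996,168.3)"
```

```text
clock: 15.0
tcp_pos: [0.5234, 0.2144, 0.0996]
orientation: [-0.0, 0.103, 0.995, -0.002]
wrist_force: [-0.3, -7.4, 5.6]
finger_gap: 0.0382
grip_force: 30.1
clock: 15.4
tcp_pos: [0.5265, 0.2261, 0.0995]
orientation: [-0.001, 0.103, 0.995, -0.002]
wrist_force: [-1.6, -7.0, 7.1]
finger_gap: 0.0386
grip_force: 30.2
units [-0.0148  0.2036 -0.0015] yaw 168.15 rotz -0.0026 tcp [0.5265 0.2261 0.0995] F [-1.6 -7.   7.1] gap 0.0386 grip 30.2 j [ 0.27  0.4  -0.21  0.96 -0.    0.47] t 15.4
```

```bash
python3 -m pendant '[{"travel":[-0.005,0.04,-0.002],"rot":[0,0,0],"fingers":-0.3},{"travel":[-0.01,0.08,-0.003],"rot":[0,0,0],"fingers":-0.3},{"travel":[-0.01,0.12,-0.003],"rot":[0,0,0],"fingers":-0.3},{"travel":[-0.01,0.16,-0.003],"rot":[0,0,0],"fingers":-0.3},{"travel":[-0.01,0.18,-0.003],"rot":[0,0,0],"fingers":-0.3},{"travel":[-0.01,0.18,-0.003],"rot":[0,0,0],"fingers":-0.3}]'
python3 -c "from h import *; go(.5333,.2496,.0996,168.3)"
```

```text
clock: 16.0
tcp_pos: [0.5317, 0.2467, 0.0996]
orientation: [-0.001, 0.103, 0.995, -0.002]
wrist_force: [-1.4, -7.1, 5.5]
finger_gap: 0.038
grip_force: 30.2
units [-0.0077  0.0266  0.    ] yaw 168.15 rotz -0.0025 tcp [0.5317 0.2467 0.0996] F [-1.4 -7.1  5.5] gap 0.038 grip 30.2 j [ 0.3   0.42 -0.18  0.98 -0.    0.51] t 16.0
```

Now push to contact in small steps.

```bash
python3 -m pendant '[{"travel":[-0.002,0.015,0],"rot":[0,0,0],"fingers":-0.3},{"travel":[-0.003,0.025,0],"rot":[0,0,0],"fingers":-0.3},{"travel":[-0.003,0.033,0],"rot":[0,0,0],"fingers":-0.3},{"travel":[-0.003,0.033,0],"rot":[0,0,0],"fingers":-0.3}]'
python3 -m pendant '[{"travel":[0,0.01,0],"rot":[0,0,0],"fingers":-0.3},{"travel":[0,0.01,0],"rot":[0,0,0],"fingers":-0.3}]'
python3 -c "from h import *; go(.5333,.2496,.0996,168.3)"
```

```text
clock: 16.4
tcp_pos: [0.5325, 0.2492, 0.0998]
orientation: [-0.001, 0.104, 0.995, -0.004]
wrist_force: [-3.1, -11.6, 9.3]
finger_gap: 0.0385
grip_force: 30.5
clock: 16.6
tcp_pos: [0.5325, 0.2495, 0.0998]
orientation: [-0.001, 0.104, 0.995, -0.005]
wrist_force: [-3.8, -15.3, 9.5]
finger_gap: 0.0387
grip_force: 30.8
units [-0.0061  0.0023  0.0018] yaw 168.07 rotz -0.0038 tcp [0.5325 0.2495 0.0998] F [ -3.8 -15.3   9.5] gap 0.0387 grip 30.8 j [ 0.31  0.43 -0.17  0.98 -0.01  0.51] t 16.6
```

```bash
python3 -m pendant '[{"travel":[-0.003,0.01,0],"rot":[0,0,0],"fingers":-0.3},{"travel":[-0.003,0.015,0],"rot":[0,0,0],"fingers":-0.3},{"travel":[-0.003,0.015,0],"rot":[0,0,0],"fingers":-0.3}]'
python3 - <<'E'
from h import *
go(.5333,.2496,.0996,168.3)
for n in("scene","wrist"):
    im,d=env.read_camera(n); cv2.imwrite(f"pics/{n}6.png",im)
    W=cloud(cam(n),d).reshape(-1,3)
    b=W[(abs(W[:,0]-.533)<.06)&(abs(W[:,1]-.25)<.06)&(W[:,2]>.072)&(W[:,2]<.0845)]
    print(n,len(b),np.percentile(b[:,2],[10,50,90]) if len(b) else 0,cv2.minEnclosingCircle((b[:,:2]*1000).astype(np.float32)))
im=cv2.imread("pics/scene6.png");cv2.imwrite("pics/s6.png",cv2.resize(im[110:230,330:460],None,fx=4.5,fy=4.5,interpolation=cv2.INTER_CUBIC))
E
```

```text
clock: 16.9
tcp_pos: [0.5327, 0.2498, 0.0999]
orientation: [-0.002, 0.104, 0.995, -0.006]
wrist_force: [-5.4, -17.6, 13.4]
finger_gap: 0.0384
grip_force: 31.2
units [-0.0054 -0.0002  0.0026] yaw 168.03 rotz -0.0045 tcp [0.5327 0.2498 0.0999] F [ -5.4 -17.6  13.4] gap 0.0384 grip 31.2 j [ 0.31  0.43 -0.16  0.99 -0.01  0.52] t 16.9
scene 502 [0.07472632 0.0810747  0.08324137] ((545.8585205078125, 261.3702697753906), 62.90921401977539)
wrist 19541 [0.07885204 0.08049983 0.08214783] ((531.884765625, 260.4997863769531), 56.688297271728516)
```

View pics/s6.png

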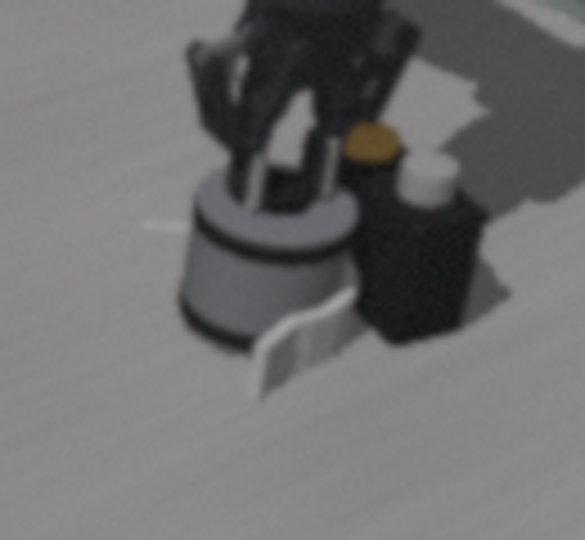

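The canister is inside the ring at crop (270,270). I'll relax the push, release, rise and measure.

```bash
python3 -m pendant '[{"travel":[0,-0.01,-0.005],"rot":[0,0,0],"fingers":-0.3},{"travel":[0,-0.02,-0.008],"rot":[0,0,0],"fingers":-0.3},{"travel":[0,-0.02,-0.008],"rot":[0,0,0],"fingers":-0.3}]'
python3 -m pendant '[{"travel":[0,0,0],"rot":[0,0,0],"fingers":0.3},{"travel":[0,0,0],"rot":[0,0,0],"fingers":0.3},{"travel":[0,0,0],"rot":[0,0,0],"fingers":0.3},{"travel":[0,0,-0.1],"rot":[0,0,0],"fingers":0.3},{"travel":[0,0,-0.3],"rot":[0,0,0],"fingers":0.3},{"travel":[0,0,-0.7],"rot":[0,0,0],"fingers":0.3},{"travel":[0,0,-0.95],"rot":[0,0,0],"fingers":0.3},{"travel":[0,0,-0.95],"rot":[0,0,0],"fingers":0.3},{"travel":[0,0,-0.95],"rot":[0,0,0],"fingers":0.3}]'
cat > m.py <<'E'
from h import *
from scipy.optimize import least_squares
for n in("scene","wrist"):
    c=cam(n); im,d=env.read_camera(n); cv2.imwrite(f"pics/{n}7.png",im); W=cloud(c,d).reshape(-1,3)
    B=W[(abs(W[:,0]-.533)<.1)&(abs(W[:,1]-.25)<.1)]
    ax=np.array([.203,.979]); u=(B[:,:2]-[.533,.2496])@ax; v=(B[:,:2]-[.533,.2496])@[-ax[1],ax[0]]; r=np.hypot(u,v)
    for k,z0,z1,rm in(("top",.077,.0845,.053),("neck",.0865,.094,.03),("ringtop",.032,.038,.08),("block",.09,.11,.2)):
        s=(B[:,2]>z0)&(B[:,2]<z1)&(r<rm); 
        if k=="ringtop": s&=(r>.046)
        if k=="block": s&=u>.05
        if s.sum()<20: print(n,k,s.sum()); continue
        P=np.stack([u[s],v[s]],1)*1000
        print(n,k,len(P),"z",np.percentile(B[s,2],[5,50,95]).round(4),"circle",cv2.minEnclosingCircle(P.astype(np.float32)),"u",np.percentile(P[:,0],[.5,99.5]).round(1))
        if k=="ringtop":
            Q=P[P[:,0]>-8]; f=least_squares(lambda p:np.hypot(*(Q-p).T)-52,[0,0],loss="soft_l1"); print("  ring centre u,v",f.x.round(1))
        if k=="top":
            A=np.c_[P,np.ones(len(P))]; print("  tilt deg",np.degrees(np.linalg.lstsq(A,B[s,2]*1000,rcond=None)[0][:2]).round(2))
E
python3 m.py
```

```text
clock: 17.3
tcp_pos: [0.5325, 0.2493, 0.0999]
orientation: [-0.002, 0.104, 0.995, -0.004]
wrist_force: [-3.1, -11.1, 5.1]
finger_gap: 0.0385
grip_force: 30.2
clock: 18.2
tcp_pos: [0.5352, 0.2537, 0.2166]
orientation: [0.001, 0.102, 0.995, 0.001]
wrist_force: [-0.6, 0.1, -0.1]
finger_gap: 0.0555
grip_force: 0.0
scene top 420 z [0.0781 0.0802 0.0821] circle ((-1.5203568935394287, 0.19833946228027344), 47.90793991088867) u [-46.2  40.8]
  tilt deg [0.15 0.25]
scene neck 111 z [0.0877 0.0901 0.0914] circle ((-2.823204278945923, -0.8505173921585083), 22.115737915039062) u [-21.1  16.9]
scene ringtop 170 z [0.0324 0.0351 0.037 ] circle ((-1.2110568284988403, -0.3638358414173126), 78.94386291503906) u [-47.6  58.2]
  ring centre u,v [4.3 0.6]
scene block 217 z [0.091  0.0946 0.1059] circle ((80.17716217041016, 1.9389829635620117), 48.528682708740234) u [60.5 95.3]
wrist top 8103 z [0.078  0.0792 0.0803] circle ((-3.1389691829681396, 1.1547837257385254), 45.88456344604492) u [-46.8  40.8]
  tilt deg [0.05 0.01]
wrist neck 2061 z [0.088  0.0892 0.0903] circle ((-3.108380079269409, 1.2699710130691528), 19.902576446533203) u [-21.9  15.8]
wrist ringtop 1617 z [0.0329 0.0343 0.0359] circle ((-0.3900298774242401, -0.03342247009277344), 79.75585174560547) u [-44.8  54. ]
  ring centre u,v [-1.2  0.2]
wrist block 3828 z [0.0912 0.0929 0.1049] circle ((78.4374771118164, 3.385061740875244), 47.38283157348633) u [59.8 95.2]
```

View pics/wrist7.png

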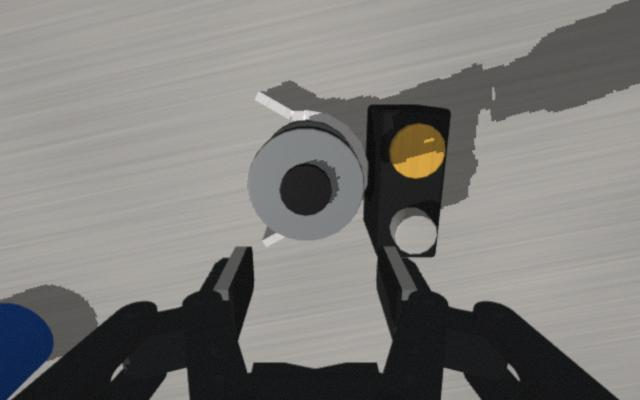

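The wrist view shows the canister at (306,187) upright in the ring. Relative to the block it measures about 4 mm short of home. I'll push it low from behind with the fingers, just above the ring wall.

```bash
python3 -m pendant '[{"travel":[0,-0.65,0],"rot":[0,0,0.75],"fingers":-0.3},{"travel":[0,-0.65,0],"rot":[0,0,0.75],"fingers":-0.3},{"travel":[0,-0.65,0],"rot":[0,0,0.75],"fingers":-0.3},{"travel":[0,-0.65,0],"rot":[0,0,0.75],"fingers":-0.3},{"travel":[0,-0.65,0],"rot":[0,0,0.75],"fingers":-0.3},{"travel":[0,-0.65,0],"rot":[0,0,0.75],"fingers":-0.3}]' >/dev/null
python3 -m pendant '[{"travel":[0,0,0],"rot":[0,0,0.75],"fingers":-0.3},{"travel":[0,0,0],"rot":[0,0,0.75],"fingers":-0.3},{"travel":[0,0,0],"rot":[0,0,0.75],"fingers":-0.3},{"travel":[0,0,0],"rot":[0,0,0.75],"fingers":-0.3},{"travel":[0,0,0],"rot":[0,0,0.75],"fingers":-0.3},{"travel":[0,0,0],"rot":[0,0,0.75],"fingers":-0.3}]' >/dev/null
python3 -c "from h import *; go(.5178,.1762,.13,78.3)"
```

```text
units [-0.0031  0.0041  0.6933] yaw 78.0 rotz -0.005 tcp [0.5177 0.1767 0.2132] F [0.  0.7 0.3] gap 0.0295 grip 0.0 j [ 0.18  0.28 -0.1   1.2   0.    1.96] t 19.5
```

```bash
python3 -m pendant '[{"travel":[0,0,0.69],"rot":[0,0,0],"fingers":-0.3},{"travel":[0,0,0.69],"rot":[0,0,0],"fingers":-0.3},{"travel":[0,0,0.69],"rot":[0,0,0],"fingers":-0.3}]' >/dev/null
python3 -m pendant '[{"travel":[0,0,0.3],"rot":[0,0,0],"fingers":-0.3},{"travel":[0,0,0.5],"rot":[0,0,0],"fingers":-0.3},{"travel":[0,0,0.6],"rot":[0,0,0],"fingers":-0.3},{"travel":[0,0,0.6],"rot":[0,0,0],"fingers":-0.3},{"travel":[0,0,0.6],"rot":[0,0,0],"fingers":-0.3}]'
python3 -c "from h import *; go(.533-.203*.0545,.2496-.979*.0545,.058,78.3)"
```

```text
clock: 20.3
tcp_pos: [0.5195, 0.177, 0.0612]
orientation: [0.0, 0.776, 0.631, 0.0]
wrist_force: [0.0, -0.5, 0.4]
finger_gap: 0.0299
grip_force: 0.0
units [ 0.1614 -0.0126  0.0268] yaw 78.22 rotz -0.0014 tcp [0.5195 0.177  0.0612] F [ 0.  -0.5  0.4] gap 0.0299 grip 0.0 j [ 0.18  0.39 -0.33  0.85 -0.    1.96] t 20.3
```

```bash
python3 -m pendant '[{"travel":[0.04,-0.01,0],"rot":[0,0,0],"fingers":-0.3},{"travel":[0.07,-0.01,0],"rot":[0,0,0],"fingers":-0.3},{"travel":[0.1,-0.01,0],"rot":[0,0,0],"fingers":-0.3},{"travel":[0.12,-0.01,0],"rot":[0,0,0],"fingers":-0.3},{"travel":[0.135,-0.01,0],"rot":[0,0,0],"fingers":-0.3},{"travel":[0.145,-0.01,0],"rot":[0,0,0],"fingers":-0.3},{"travel":[0.145,-0.01,0],"rot":[0,0,0],"fingers":-0.3}]'
python3 -m pendant '[{"travel":[0.01,0,0],"rot":[0,0,0],"fingers":-0.3},{"travel":[0.02,0,0],"rot":[0,0,0],"fingers":-0.3},{"travel":[0.02,0,0],"rot":[0,0,0],"fingers":-0.3}]'
python3 -c "from h import *; go(.533-.203*.0545,.2496-.979*.0545,.058,78.3)"
```

```text
clock: 21.0
tcp_pos: [0.521, 0.193, 0.0603]
orientation: [0.001, 0.776, 0.631, -0.001]
wrist_force: [-0.4, -3.9, 3.2]
finger_gap: 0.0304
grip_force: 2.4
clock: 21.3
tcp_pos: [0.5208, 0.1942, 0.0603]
orientation: [0.001, 0.776, 0.63, -0.002]
wrist_force: [-3.1, -9.5, 5.7]
finger_gap: 0.0298
grip_force: 4.6
units [0.0186 0.0054 0.019 ] yaw 78.14 rotz -0.0026 tcp [0.5208 0.1942 0.0603] F [-3.1 -9.5  5.7] gap 0.0298 grip 4.6 j [ 0.21  0.41 -0.31  0.86 -0.    1.99] t 21.3
```

```bash
for i in 1; do python3 -m pendant '[{"travel":[0.01,0,0],"rot":[0,0,0],"fingers":-0.3},{"travel":[0.02,0,0],"rot":[0,0,0],"fingers":-0.3},{"travel":[0.02,0,0],"rot":[0,0,0],"fingers":-0.3}]'; done
python3 -m pendant '[{"travel":[0.01,0,0],"rot":[0,0,0],"fingers":-0.3},{"travel":[0.02,0,0],"rot":[0,0,0],"fingers":-0.3},{"travel":[0.02,0,0],"rot":[0,0,0],"fingers":-0.3}]'
python3 m.py | grep -v ringtop
```

```text
clock: 21.6
tcp_pos: [0.5208, 0.1944, 0.0603]
orientation: [0.003, 0.777, 0.63, -0.004]
wrist_force: [-3.5, -17.0, 9.4]
finger_gap: 0.0298
grip_force: 8.3
clock: 21.9
tcp_pos: [0.5204, 0.1947, 0.0603]
orientation: [0.004, 0.777, 0.629, -0.006]
wrist_force: [-5.3, -25.0, 13.4]
finger_gap: 0.0299
grip_force: 12.0
scene top 238 z [0.0781 0.0802 0.0821] circle ((-2.6565325260162354, 1.5197727680206299), 48.65280532836914) u [-48.   44.8]
  tilt deg [0.17 0.31]
scene neck 43 z [0.0873 0.0901 0.0919] circle ((3.2694082260131836, -2.904944896697998), 18.74961280822754) u [-8.4 18.7]
  ring centre u,v [ 2.2 -0.1]
scene block 215 z [0.0912 0.0945 0.1062] circle ((77.74745178222656, 0.7320278286933899), 47.77931213378906) u [61.9 95. ]
wrist top 53965 z [0.0782 0.0792 0.0803] circle ((-4.830862998962402, 0.14770005643367767), 48.859413146972656) u [-46.5  41.5]
  tilt deg [-0.03  0.  ]
wrist neck 15240 z [0.0882 0.0892 0.0902] circle ((-2.117603302001953, 1.1406587362289429), 20.106304168701172) u [-20.4  17.1]
  ring centre u,v [0. 0.]
wrist block 0
```

```bash
python3 -m pendant '[{"travel":[-0.03,0,0],"rot":[0,0,0],"fingers":-0.3},{"travel":[-0.15,0,0],"rot":[0,0,0],"fingers":-0.3},{"travel":[-0.25,0,0],"rot":[0,0,0],"fingers":-0.3},{"travel":[-0.25,0,-0.3],"rot":[0,0,0],"fingers":-0.3},{"travel":[-0.25,0,-0.7],"rot":[0,0,0],"fingers":-0.3},{"travel":[-0.25,0,-1],"rot":[0,0,0],"fingers":-0.3},{"travel":[-0.25,0,-1],"rot":[0,0,0],"fingers":-0.3},{"travel":[-0.25,0,-1],"rot":[0,0,0],"fingers":-0.3}]'
python3 - <<'E'
from h import *
print(np.round(env.camera_model("wrist")["T_tool_cam"],3)); go(.533,.2496,.22,78.3); print(cam("wrist")[4])
E
python3 m.py
```

```text
clock: 22.8
tcp_pos: [0.517, 0.1717, 0.1808]
orientation: [0.0, 0.776, 0.631, 0.001]
wrist_force: [-0.2, -0.6, -0.2]
finger_gap: 0.0299
grip_force: 0.0
[[-0.001 -0.956 -0.293  0.075]
 [ 1.    -0.001 -0.     0.001]
 [ 0.    -0.293  0.956 -0.123]
 [ 0.     0.     0.     1.   ]]
units [ 0.6634 -0.0016 -0.3259] yaw 78.21 rotz -0.0015 tcp [0.517  0.1717 0.1808] F [-0.2 -0.6 -0.2] gap 0.0299 grip 0.0 j [ 0.17  0.28 -0.17  1.12  0.    1.95] t 22.8
[0.53284198 0.24490234 0.30377325]
scene top 422 z [0.0783 0.0803 0.0821] circle ((0.30756375193595886, -0.6590518951416016), 47.62473678588867) u [-45.7  42.6]
  tilt deg [ 0.26 -0.03]
scene neck 115 z [0.0872 0.0901 0.0916] circle ((-1.7791000604629517, 0.33874276280403137), 21.523595809936523) u [-20.6  17.2]
scene ringtop 159 z [0.0328 0.0351 0.0373] circle ((-0.9144771099090576, -0.12600596249103546), 78.17081451416016) u [-46.7  57.4]
  ring centre u,v [3.8 0. ]
scene block 223 z [0.0909 0.0948 0.106 ] circle ((77.09857940673828, 1.8339290618896484), 47.26972579956055) u [60.1 96.2]
wrist top 14084 z [0.0781 0.0792 0.0804] circle ((-1.8786054849624634, 1.1427611112594604), 45.902313232421875) u [-45.3  42.1]
  tilt deg [0.05 0.02]
wrist neck 3636 z [0.0881 0.0892 0.0904] circle ((-1.7462807893753052, 1.1890641450881958), 19.96625328063965) u [-20.8  17. ]
wrist ringtop 1420 z [0.0327 0.0343 0.0368] circle ((-0.3786737024784088, -0.0026909620501101017), 79.73295593261719) u [-44.9  54.6]
  ring centre u,v [7.4 0.8]
wrist block 0
```

```bash
python3 -m pendant '[{"travel":[0.2,0,-0.2],"rot":[0,0,0],"fingers":-0.3},{"travel":[0.5,0,-0.3],"rot":[0,0,0],"fingers":-0.3},{"travel":[0.5,0,-0.3],"rot":[0,0,0],"fingers":-0.3},{"travel":[0.5,0,-0.3],"rot":[0,0,0],"fingers":-0.3},{"travel":[0.5,0,-0.3],"rot":[0,0,0],"fingers":-0.3}]'
python3 - <<'E'
from h import *
c=cam("wrist"); im,d=env.read_camera("wrist"); W=cloud(c,d).reshape(-1,3); print(c[4])
a=np.array([.203,.979]); D=W[:,:2]-[.533,.2496]; u=D@a*1000; v=D@[-a[1],a[0]]*1000; z=W[:,2]*1000
for lo,hi in((-3,3),(8,14),(-14,-8)):
    print(lo,[(k,int(s.sum()),*np.percentile(z[s],[10,90]).round(0)) for k in range(36,66) for s in[(v>lo)&(v<hi)&(u>=k)&(u<k+1)] if s.sum()>2])
s=(z>78)&(z<83)&(np.hypot(u,v)<53); print("can",cv2.minEnclosingCircle(np.c_[u,v][s].astype(np.float32)))
s=(z>31.5)&(z<38)&(u>20)&(u<60)&(abs(v)<60); print("ring outer r",s.sum())
P=np.c_[u,v][s]; h=np.arctan2(P[:,1],P[:,0])
for t in range(-60,61,15):
    m=abs(np.degrees(h)-t)<4; r=np.hypot(*P[m].T); print(t,m.sum(),np.percentile(r,[2,98]).round(1) if m.sum()>5 else "")
bl=(z>88)&(z<110)&(u>50);print("block",bl.sum(),np.percentile(u[bl],[.2,1,5,50]) if bl.sum() else "")
cv2.imwrite("pics/w8.png",im)
E
```

```text
clock: 23.4
tcp_pos: [0.5275, 0.2297, 0.2141]
orientation: [-0.001, 0.776, 0.631, -0.002]
wrist_force: [0.5, 0.6, -0.2]
finger_gap: 0.0296
grip_force: 0.0
[0.54406689 0.30322144 0.33687177]
-3 [(36, 9, np.float64(79.0), np.float64(80.0)), (37, 17, np.float64(79.0), np.float64(80.0)), (38, 9, np.float64(79.0), np.float64(80.0)), (39, 17, np.float64(78.0), np.float64(80.0)), (40, 9, np.float64(78.0), np.float64(80.0)), (41, 9, np.float64(79.0), np.float64(80.0)), (42, 18, np.float64(78.0), np.float64(80.0)), (43, 13, np.float64(35.0), np.float64(79.0)), (44, 25, np.float64(33.0), np.float64(77.0)), (45, 7, np.float64(33.0), np.float64(35.0)), (46, 7, np.float64(34.0), np.float64(35.0)), (47, 7, np.float64(34.0), np.float64(35.0)), (48, 14, np.float64(34.0), np.float64(35.0)), (49, 7, np.float64(34.0), np.float64(35.0)), (50, 7, np.float64(33.0), np.float64(35.0)), (51, 7, np.float64(33.0), np.float64(35.0)), (52, 14, np.float64(-1.0), np.float64(35.0)), (53, 7, np.float64(-2.0), np.float64(-0.0)), (54, 9, np.float64(80.0), np.float64(82.0)), (55, 18, np.float64(82.0), np.float64(84.0))
[... 2800 characters left out ...]
83.0), np.float64(85.0)), (58, 8, np.float64(84.0), np.float64(86.0)), (59, 18, np.float64(83.0), np.float64(85.0)), (60, 8, np.float64(83.0), np.float64(85.0)), (61, 17, np.float64(84.0), np.float64(85.0)), (62, 9, np.float64(83.0), np.float64(85.0)), (63, 15, np.float64(84.0), np.float64(85.0)), (64, 9, np.float64(83.0), np.float64(85.0)), (65, 18, np.float64(84.0), np.float64(85.0))]
can ((-1.5488455295562744, 1.275838851928711), 45.709651947021484)
ring outer r 1288
-60 63 [46.1 52.9]
-45 75 [44.7 52.5]
-30 80 [44.6 52.5]
-15 79 [44.3 52.2]
0 83 [44.1 52.2]
15 84 [44.6 53. ]
30 78 [45.7 53.6]
45 75 [46.4 53.9]
60 66 [48.4 55.1]
block 5149 [59.86510552 61.13618401 64.3595154  79.13983642]
```

View pics/w8.png

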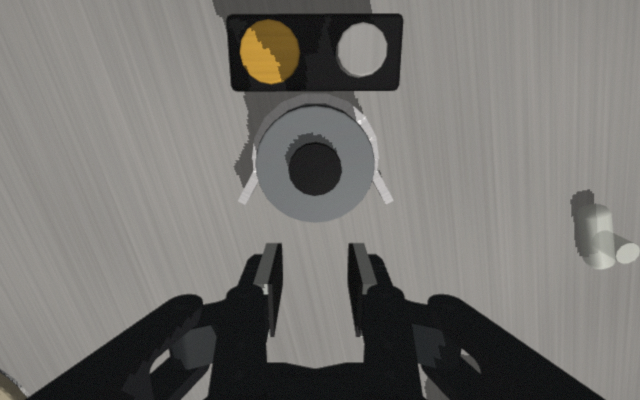

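The wrist view shows the canister at (316,165) tight against the ring's back wall. The block front edge is at u=54 and the ring wall spans 44 to 52, so the ring centre is at -3.8. The canister centre is at -1.6, about 2.2 mm to +x of the ring centre, in contact and upright. The gripper is clear.

```bash
python3 -c "
from workcell import env
print(env.hand_in())"
```

```text
the job is handed in; nothing more can be done
None
```

I handed the job in at 23 s. The cap is in the tray, the canister stands pressed against the back of the dock ring at the last measurement, and the vial, connector and bowl were never approached.

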